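# Pack a sample bottle for the courier

### The job

Pack the sample for the courier on the grey tray, one thing after another in this order: stand the black outer cup in the tray's square pocket, stand the white canister in the outer cup, stand the amber sample bottle in the canister, and put the cap squarely over the canister's rim so that it covers the bottle. Keep the bottle upright all the time, leave the tape roll and the small carton where they are, and let go of everything at the end.

Things in the scene. Friction and masses are not known exactly. Their poses are not given: they have to be found in the camera images.
- tray: Fixed grey courier tray, 140 x 140 x 14 mm high, left or right of the loose things, with a square pocket 86 x 86 mm in its middle, 10 mm deep (pocket floor 4 mm above the table). Origin: centre of its underside, on the table; x, y along its sides, z up.
- jacket_mid (a point): Outer cup: loose black plastic cup, round, straight-sided, open on top, standing; 68 mm outer diameter, 55 mm high, wall 3 mm (62 mm inside), floor 5 mm thick; about 0.11 kg. The point is its centre, 27.5 mm above its underside; z up its axis.
- canister_mid (a point): Canister: loose white plastic tube, straight-sided, open on top, closed below, standing; 50 mm outer diameter, 90 mm high, wall 4 mm (42 mm inside), floor 4 mm thick; about 0.07 kg. In the cup it stands 40 mm proud of the cup's rim: hold it by its upper 35 mm. The point is its centre, 45 mm above its underside; z up its axis.
- bottle_mid (a point): Sample bottle: loose closed amber bottle, standing; 130 mm high, body 30 mm in diameter up to 68 mm, round white screw top 20 mm in diameter from 82 to 130 mm; about 0.07 kg. In the canister it stands 44 mm proud of the rim: hold it by the upper 40 mm of its top. The point is its centre, 65 mm above its underside; z up its axis.
- cap_mid (a point): Cap: loose white, hollow, mouth down, 66 mm high, 0.06 kg. From 16 mm up a straight round body 56 mm in diameter, flat top (hold it there); below, a skirt flaring to 76 mm at the foot (mouth 69 mm, narrowing to 55). An inner ledge 14 mm up rests on the canister's rim; 48 mm free above it. Point: its centre, 33 mm up, seated 64 mm above the canister's centre; z up. Just set it on, no turning.
- tape: Bystander: loose roll of pale tape lying flat, a ring 64 mm in outer diameter, 38 mm inside, 24 mm high. Origin: centre of its underside. Leave it.
- carton: Bystander: loose small white carton with a blue band, 70 x 42 mm and 50 mm high. Origin: centre of its underside; x along the 70 mm side. Leave it.
Not all that is in view belongs to the job. What is shaped like the part that bears bottle_mid but green is not meant.

How it is judged:
On the way, in this order (a step that is already met when the one before it is completed fails the run):
1. the outer cup stands upright in the pocket of the tray, let go (z of jacket_mid in the frame of tray between 0.0275 and 0.0355 m and horizontal distance between jacket_mid and tray below 0.016 m and angle between jacket_mid's own z axis and vertical below 0.1 rad and contact force between the fingers and jacket below 0.1 N), for 0.2 s.
2. the canister stands on the floor of the outer cup, let go (z of canister_mid in the frame of jacket_mid between 0.0185 and 0.0265 m and horizontal distance between canister_mid and jacket_mid below 0.01 m and angle between canister_mid's own z axis and vertical below 0.1 rad and contact force between the fingers and canister below 0.1 N), for 0.2 s.
3. the sample bottle stands on the floor of the canister, let go (z of bottle_mid in the frame of canister_mid between 0.02 and 0.028 m and horizontal distance between bottle_mid and canister_mid below 0.01 m and angle between bottle_mid's own z axis and vertical below 0.15 rad and contact force between the fingers and bottle below 0.1 N), for 0.2 s.
4. the cap sits level on the rim of the canister, let go (z of cap_mid in the frame of canister_mid between 0.06 and 0.068 m and horizontal distance between cap_mid and canister_mid below 0.006 m and angle between cap_mid's own z axis and vertical below 0.1 rad and contact force between the fingers and cap below 0.1 N), for 0.2 s.
At the end, for the whole second after the job is handed in: Cup in the pocket (centres within 16 mm), canister on the cup's floor and bottle on the canister's floor (centres within 10 mm), cap on the canister's rim (6 mm); each within 4 mm of its seated height, upright within 0.1 rad (bottle 0.15), released and at rest (all of step 1 and all of step 2 and all of step 3 and all of step 4 and linear speed of each of jacket, canister, bottle, cap below 0.01 m/s); the robot touches nothing.
It fails at once if the sample bottle is tipped (more than 0.5 rad) (angle between bottle_mid's own z axis and vertical above 0.5 rad).
It fails at once if the tape is disturbed (moved by more than 30 mm) (distance of tape from where it was at the start of the episode above 0.03 m).
It fails at once if the carton is disturbed (moved by more than 30 mm) (distance of carton from where it was at the start of the episode above 0.03 m).
It also fails if it takes over 128 s, if anything falls off the work surface, if the arm or the gripper's body presses on something with over 40 N, if the wrist force passes 120 N, or if a joint passes its speed limit or range.

### The arm

A 6-joint arm with a two-finger parallel gripper is mounted at the origin on the work surface. World frame = base frame: x ahead of the robot, y to its left, z up, the work surface at z = 0. Lengths are in m, angles in rad, forces in N, time in s.
With the tool pointing down it reaches from about 0.325 to 0.85 m from the base axis. Payload 15.5 kg.
Tool frame: the origin (TCP) lies midway between the tips of the shut fingers; the grasp point (between the pads) lies 19 mm behind it; z points along the fingers, y is the line along which they close (so a half turn about z gives the same grasp; the last joint's range is limited). The gripper opens to 91 mm and grips with 3 to 60 N. Pads are 32 mm wide; open, the fingers measure 118 mm over their backs; the gripper's body (76 mm by 178 mm) begins 60 mm behind the grasp point.
Start: joints at [1.244, 0.494, 1.345, -0, 1.302, -0.096], TCP at [0.144, 0.608, 0.214] pointing down, gripper open.
Joint ranges: [-2.91, 2.91], [-0.82, 2.16], [0.22, 2.67], [-1.22, 4.37], [0.12, 2.79], [-3.08, 3.08]. Speed limits (rad/s): [1.89, 1.89, 2.57, 3.01, 3.01, 3.01].

### API

Orientations are given as [roll, pitch, yaw] about the fixed x, y, z axes, in that order (R = Rz(yaw) Ry(pitch) Rx(roll)).
In Python, from workcell import * gives the robot as it stands.
- The arm moves only by the tool apply_moves, never from a script. Its arguments are lists of equal length, an entry for each row: "xyz": the shift along the tool's x, y, z in units of 0.15 m (1.0 is 0.15 m), a list of three; "delta_rot": the turn, a rotation vector about the tool's x, y, z in units of 90 degrees (1.0 is 90 degrees), a list of three. In form: {"xyz": [[tx, ty, tz], ...], "delta_rot": [[ax, ay, az], ...]}. A call has 1 to 20 rows; each row shifts and turns the commanded pose from where the row before left it, along the tool's axes as they then stand; what a row does not reach is not made up. A row lasts 1/12 s, in which the tool goes at most 41.7 mm and 7.16 degrees, less where a joint would pass 70% of its speed; a pose out of reach is approached as far as the arm can. A call with a number of a shift or a turn outside -1 to 1 is refused whole. A call with a gripper value outside its range is refused whole. "hand" is the closure, from 0 (fully open) to 1 (shut), set as the call begins (left out, the last holds). The fingers move at their own pace and stop on an object; "newtons" is the grip in N (left out, the last holds). Time passes only in rows, so rows that do not move let the fingers close. It gives the time, the measured TCP pose, the force, the opening and the grip force at its end, in the units of the state.
- sense(): the state, without advancing time (a new reading comes with each control period).
- camera(name): name is "side" or "top" or "wrist"; returns the picture (480x640x3 uint8, red, green, blue); there is no depth.
- get_calibration(name): a dict with "K" (3x3 intrinsics, pixels), "T" (4x4, takes a point from camera to world coordinates). Camera axes: x right, y up, looking along -z (the intrinsics and any distortion apply to the point x, -y, -z); pixel columns grow to the right and rows downward; lengths in m; the calibration is good to about 2 mm. The wrist camera is an equidistant fisheye: a pixel r from the principal point sees the ray r / f radians off the axis. A picture is of the moment at which its call begins: read the wrist's pose just before it. get_calibration takes no time and is no camera call; for the wrist camera it gives the pose at the moment of the call.
- finish_job(): hands the job in; it is judged then, once.
The state is a dict: "clock": time; "joint_pos": joint angles; "qvel": joint speeds; "joint_efforts": joint torques, N m; "tool_pos": TCP position; "tool_rot": TCP orientation; "force": force on the tool from outside, world axes, zero at the start; "ft_torque": the same for the moment, N m; "opening": opening from 0.0 (shut) to 1.0 (fully open); "gripper_force": force on a finger pad.
Only numpy, scipy, OpenCV 4.12 (cv2) and the standard library are available. Lean on these libraries where they do the work, as an engineer would, in place of code of your own. Each camera call takes 0.05 s, during which the arm holds its last target. There are 200 camera calls.

## Working session

There is one attempt and no reset: what is moved stays moved. The work goes in short steps, Python scripts to look and compute and a tool call to move; the robot and the scene stay as the last step left them, time stands still between calls to the robot, and variables do not carry over. Pictures are saved under pics/ and viewed, at most 14 in all, crops included, and the job is handed in when it is done.

Besides the shell and the picture viewer there is one more tool, called after ">>>" as name(argument=value, ...), one argument or row to a line, values as JSON. apply_moves: Moves the arm, as the interface text tells. Shifts and turns lie within -1 to 1; 1 stands for 0.15 m of shift or 90 degrees of turn. Its arguments: {"type":"object","properties":{"xyz":{"type":"array"},"delta_rot":{"type":"array"},"hand":{"type":"number"},"newtons":{"type":"number"}},"required":["xyz","delta_rot"]}

```bash
mkdir -p pics; ls
cat > h.py <<'E'
from workcell import *
import numpy as np, cv2
def save(n,img): cv2.imwrite('pics/'+n+'.png',img[:,:,::-1])
def ray(name,u,v,cal=None):
    c=cal or get_calibration(name); K,T=np.array(c["K"]),np.array(c["T"])
    a=(u-K[0,2])/K[0,0]; b=(v-K[1,2])/K[1,1]
    if name=="wrist":
        r=np.hypot(a,b); s=np.sin(r)/r if r>1e-9 else 1; d=np.array([a*s,-b*s,-np.cos(r)])
    else: d=np.array([a,-b,-1.])
    return T[:3,3],T[:3,:3]@d
def at(name,u,v,z,cal=None):
    o,d=ray(name,u,v,cal); return (o+d*(z-o[2])/d[2]).round(4)
def px(name,p,cal=None):
    c=cal or get_calibration(name); K,T=np.array(c["K"]),np.array(c["T"])
    q=T[:3,:3].T@(np.array(p)-T[:3,3]); x,y,z=q[0],-q[1],-q[2]
    if name=="wrist":
        r=np.hypot(x,y); t=np.arctan2(r,z); return K[0,0]*t*x/r+K[0,2],K[1,1]*t*y/r+K[1,2]
    return K[0,0]*x/z+K[0,2],K[1,1]*y/z+K[1,2]
E
python3 - <<'E'
from h import *
print(sense())
for n in("top","side"):
    c=get_calibration(n); print(n,c); save(n+'0',camera(n))
E
```

```text
pics
{'clock': 0.0, 'joint_pos': array([ 1.24350217e+00,  4.94220000e-01,  1.34615828e+00,  1.12871038e-05,
        1.30251439e+00, -9.55152070e-02]), 'qvel': array([-0.00034505, -0.00115327,  0.00063509,  0.00064314,  0.00052533,
       -0.00156631]), 'joint_efforts': array([ 9.26123030e-04, -8.78828287e+01, -3.81855547e+01,  7.05572125e-02,
        5.32465323e-02, -1.44281039e-04]), 'tool_pos': array([0.14344064, 0.60790349, 0.21330619]), 'tool_rot': array([-3.14029960e+00, -1.34812361e-04,  2.90981062e+00]), 'force': array([-0.65640822,  0.49928121,  0.38207589]), 'ft_torque': array([-0.01766804, -0.00020693, -0.01606039]), 'gripper_force': 0.0, 'opening': 0.9991745703154243}
top {'K': array([[601.26905778,   0.        , 313.57603734],
       [  0.        , 601.26905778, 241.09290298],
       [  0.        ,   0.        ,   1.        ]]), 'T': array([[ 0.01020456,  0.99877163, -0.04848821,  0.53094593],
       [-0.99981193,  0.01099091,  0.01597838, -0.00186246],
       [ 0.01649168,  0.04831604,  0.99869594,  1.31571669],
       [ 0.        ,  0.        ,  0.        ,  1.        ]])}
side {'K': array([[600.26167526,   0.        , 323.49976   ],
       [  0.        , 600.26167526, 230.53994469],
       [  0.        ,   0.        ,   1.        ]]), 'T': array([[-0.99930521,  0.02351741, -0.02891424,  0.55833636],
       [-0.03672249, -0.75384315,  0.65602741,  0.7460075 ],
       [-0.00636873,  0.65663341,  0.754183  ,  0.92190342],
       [ 0.        ,  0.        ,  0.        ,  1.        ]])}
```

View pics/top0.png

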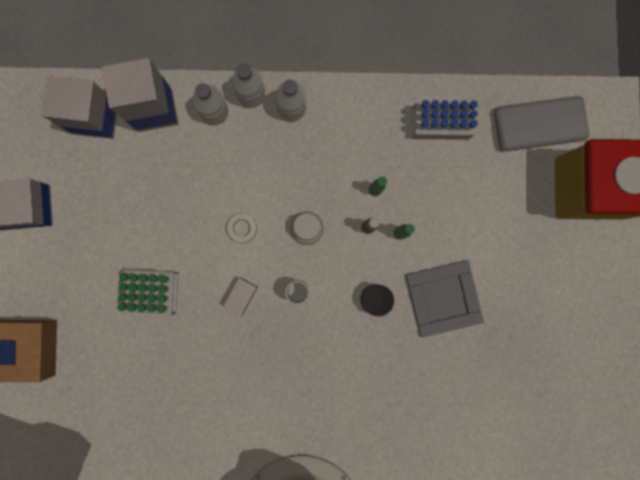

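View pics/side0.png

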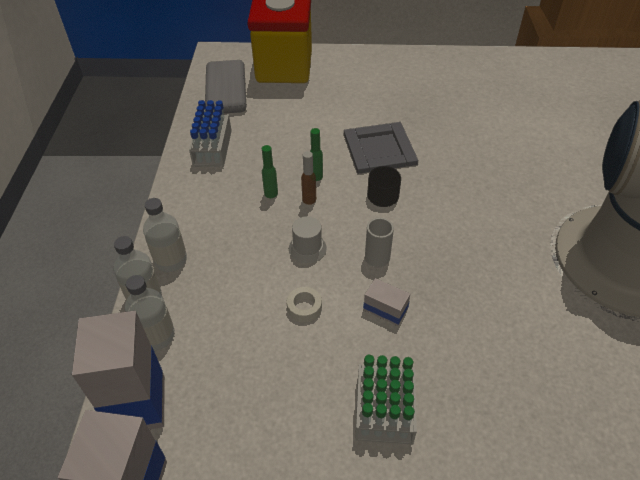

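The top view shows the tape (241,228), carton (240,296), cap (307,228), canister (295,291), black cup (377,300) and tray (444,298). The bottle candidates are amber with a white top at (369,226), and green decoys at (378,186) and (404,231); I choose the amber one. In the side view it is at (309,180) and the greens are at (269,172) and (316,155).

Run:
```python
from h import *
im=cv2.imread('pics/top0.png'); c=im[165:345,220:490]
cv2.imwrite('pics/c1.png',cv2.resize(c,(800,533),interpolation=cv2.INTER_CUBIC))
im=cv2.imread('pics/side0.png'); c=im[110:330,230:430]
cv2.imwrite('pics/c2.png',cv2.resize(c,(545,600),interpolation=cv2.INTER_CUBIC))
```

```text
(no output)
```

View pics/c1.png

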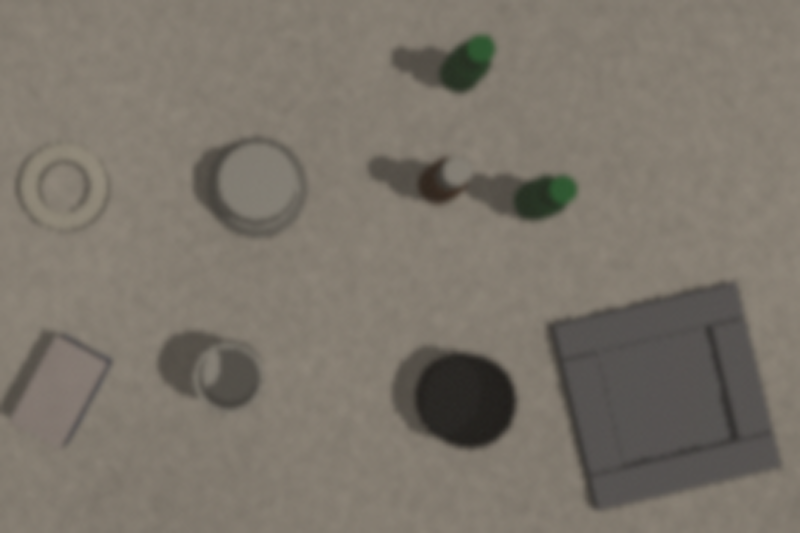

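View pics/c2.png

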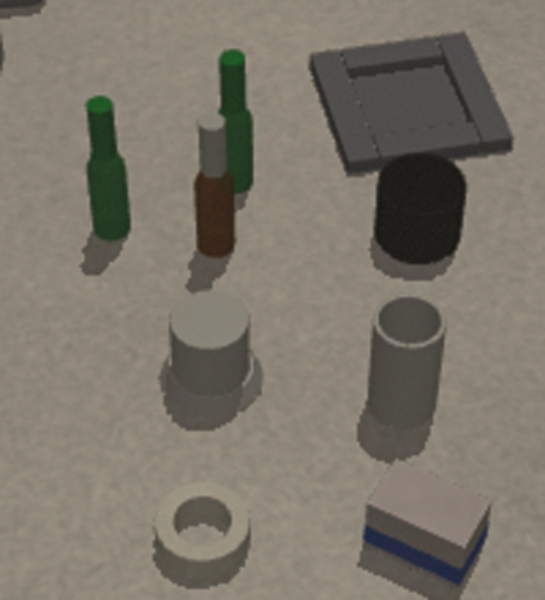

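The crops show the amber bottle with its white top at c1 (457,170), a green one at (563,190) and another at (481,48). The cap top is at (258,181), the canister rim at (230,375), the cup rim at (467,400), and the tray corners at (550,323), (736,283), (779,467) and (596,508).

Run:
```python
from h import *
P=dict(cap=(258,181,.066),can=(230,375,.09),bot=(457,170,.13),g1=(481,48,.13),g2=(563,190,.13),cup=(467,400,.055),t1=(550,323,.014),t2=(736,283,.014),t3=(779,467,.014),t4=(596,508,.014),tray=(665,395,.014),tape=(63,187,.024),
c1=(52,333,.05),c2=(110,360,.05),c3=(64,446,.05),c4=(5,413,0))
for k,(x,y,z) in P.items(): print(k,at("top",220+x/2.963-.3,165+y/2.963-.3,z))
S=dict(cap=(209,317,.066),can=(410,322,.09),bot=(212,121,.13),cup=(421,184,.055))
for k,(x,y,z) in S.items(): print('side',k,at("side",230+x/2.727-.3,110+y/2.727-.3,z))
print(get_calibration("wrist")["T"])
```

```text
cap [ 0.6234 -0.0074  0.066 ]
can [0.488  0.0105 0.09  ]
bot [ 0.6275 -0.14    0.13  ]
g1 [ 0.7098 -0.1557  0.13  ]
g2 [ 0.615  -0.2111  0.13  ]
cup [ 0.4708 -0.1567  0.055 ]
t1 [ 0.5256 -0.2223  0.014 ]
t2 [ 0.5562 -0.359   0.014 ]
t3 [ 0.4222 -0.3902  0.014 ]
t4 [ 0.3914 -0.2563  0.014 ]
tray [ 0.4739 -0.3067  0.014 ]
tape [0.6205 0.1338 0.024 ]
c1 [0.5151 0.1372 0.05  ]
c2 [0.4964 0.0959 0.05  ]
c3 [0.4355 0.1275 0.05  ]
c4 [0.4555 0.1762 0.    ]
side cap [ 0.6242 -0.0091  0.066 ]
side can [0.4863 0.0124 0.09  ]
side bot [ 0.6276 -0.1412  0.13  ]
side cup [ 0.4714 -0.1586  0.055 ]
[[ 2.29787191e-01 -9.29873299e-01 -2.87286432e-01  6.15927828e-02]
 [ 9.73240466e-01  2.19269568e-01  6.87302779e-02  6.27346865e-01]
 [-9.17278390e-04 -2.95392118e-01  9.55375662e-01  3.84183309e-01]
 [ 0.00000000e+00  0.00000000e+00  0.00000000e+00  1.00000000e+00]]
```

>>> apply_moves(
  xyz=[
    [0, 0, 0],
    [0, 0, 0],
    [-0.073, -0.17, 0],
    [-0.073, -0.17, 0],
    [-0.073, -0.17, 0],
    [-0.073, -0.17, 0],
    [-0.073, -0.17, 0],
    [-0.073, -0.17, 0],
    [-0.073, -0.17, 0],
    [-0.073, -0.17, 0],
    [-0.073, -0.17, 0],
    [-0.073, -0.17, 0],
    [-0.073, -0.17, 0],
    [-0.073, -0.17, 0],
    [-0.073, -0.17, 0],
    [-0.073, -0.17, 0],
    [-0.073, -0.17, 0],
    [-0.073, -0.17, 0],
    [-0.073, -0.17, 0],
    [-0.073, -0.17, 0],
  ],
  delta_rot=[
    [0, 0, -0.074],
    [0, 0, -0.074],
    [0, 0, 0],
    [0, 0, 0],
    [0, 0, 0],
    [0, 0, 0],
    [0, 0, 0],
    [0, 0, 0],
    [0, 0, 0],
    [0, 0, 0],
    [0, 0, 0],
    [0, 0, 0],
    [0, 0, 0],
    [0, 0, 0],
    [0, 0, 0],
    [0, 0, 0],
    [0, 0, 0],
    [0, 0, 0],
    [0, 0, 0],
    [0, 0, 0],
  ],
  hand=0,
)

```text
clock: 1.77
tool_pos: [0.3411, 0.1481, 0.2139]
tool_rot: [-3.142, -0.0, -3.141]
force: [0.8, 1.0, -0.1]
opening: 0.998
gripper_force: 0.0
```

>>> apply_moves(
  xyz=[
    [-0.072, -0.1695, 0.03],
    [-0.072, -0.1695, 0.03],
    [-0.072, -0.1695, 0.03],
    [-0.072, -0.1695, 0.03],
    [-0.072, -0.1695, 0.03],
    [-0.072, -0.1695, 0.03],
    [-0.072, -0.1695, 0.03],
    [-0.072, -0.1695, 0.03],
    [-0.072, -0.1695, 0.03],
    [-0.072, -0.1695, 0.03],
    [-0.072, -0.1695, 0.03],
    [-0.072, -0.1695, 0.03],
    [0, 0, 0.1],
    [0, 0, 0.1],
    [0, 0, 0],
    [0, 0, 0],
  ],
  delta_rot=[
    [0, 0, 0],
    [0, 0, 0],
    [0, 0, 0],
    [0, 0, 0],
    [0, 0, 0],
    [0, 0, 0],
    [0, 0, 0],
    [0, 0, 0],
    [0, 0, 0],
    [0, 0, 0],
    [0, 0, 0],
    [0, 0, 0],
    [0, 0, 0],
    [0, 0, 0],
    [0, 0, 0],
    [0, 0, 0],
  ],
)

```text
clock: 3.1
tool_pos: [0.4702, -0.1553, 0.1295]
tool_rot: [3.141, -0.002, -3.141]
force: [-0.5, -0.3, 0.9]
opening: 1.001
gripper_force: 0.0
```

Run:
```python
from h import *
c=get_calibration("wrist"); np.save('w1.npy',c,allow_pickle=True)
save('w1',camera("wrist")); print(c["T"][:3,3],c["K"][0,0]); s=sense(); print(s["tool_pos"])
for n,p in dict(cup=(.471,-.157,.055),tray=(.474,-.307,.014),can=(.487,.0115,.09),bot=(.6275,-.1405,.13),cap=(.624,-.008,.066)).items(): print(n,px("wrist",p,c))
```

```text
[ 0.38631417 -0.15561659  0.30045876] 371.64829954431775
[ 0.47069334 -0.1553928   0.1302041 ]
cup (np.float64(323.86916884677055), np.float64(256.4439164087334))
tray (np.float64(151.95998043403299), np.float64(243.3611103910273))
can (np.float64(557.6085457327475), np.float64(291.5610417657219))
bot (np.float64(346.3023764971517), np.float64(487.8775375727616))
cap (np.float64(486.7183219705505), np.float64(416.3386572748565))
```

View pics/w1.png

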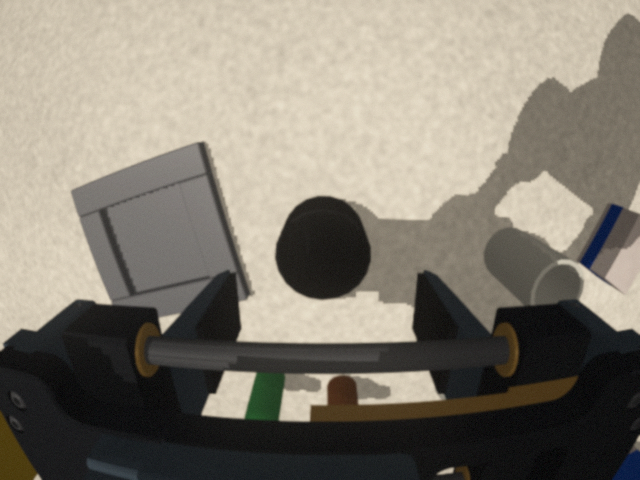

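The wrist view confirms the cup rim centred near (323,252), against a prediction of (324,256). The tray is at left, with a corner at (204,143), and the canister rim is at (556,288). All are within about 2 mm, so I descend.

>>> apply_moves(
  xyz=[
    [0, -0.011, 0.1],
    [0, 0, 0.15],
    [0, 0, 0.15],
    [0, 0, 0.12],
    [0, 0, 0.1],
    [0, 0, 0.06],
    [0, 0, 0],
    [0, 0, 0],
  ],
  delta_rot=[
    [0, 0, 0],
    [0, 0, 0],
    [0, 0, 0],
    [0, 0, 0],
    [0, 0, 0],
    [0, 0, 0],
    [0, 0, 0],
    [0, 0, 0],
  ],
)

```text
clock: 3.82
tool_pos: [0.4711, -0.1572, 0.0285]
tool_rot: [-3.141, 0.0, -3.141]
force: [0.6, 0.1, 0.2]
opening: 1.003
gripper_force: 0.0
```

>>> apply_moves(
  xyz=[
    [0, 0, 0],
    [0, 0, 0],
    [0, 0, 0],
    [0, 0, 0],
    [0, 0, 0],
    [0, 0, 0],
    [0, 0, 0],
    [0, 0, 0],
    [0, 0, 0],
    [0, 0, 0],
  ],
  delta_rot=[
    [0, 0, 0],
    [0, 0, 0],
    [0, 0, 0],
    [0, 0, 0],
    [0, 0, 0],
    [0, 0, 0],
    [0, 0, 0],
    [0, 0, 0],
    [0, 0, 0],
    [0, 0, 0],
  ],
  hand=1,
  newtons=15,
)

```text
clock: 4.65
tool_pos: [0.4712, -0.1574, 0.0285]
tool_rot: [-3.141, 0.001, -3.141]
force: [-0.1, 0.5, 8.5]
opening: 0.758
gripper_force: 15.0
```

>>> apply_moves(
  xyz=[
    [0, 0, -0.05],
    [0, 0, -0.1],
    [0, 0, -0.1],
    [0, 0, -0.05],
    [0, -0.05, 0],
    [-0.01, -0.1, 0],
    [-0.01, -0.15, 0],
    [0, -0.15, 0],
    [0, -0.15, 0],
    [0, -0.15, 0],
    [0, -0.15, 0],
    [0, -0.1, 0],
    [0, 0, 0],
    [0, 0, 0],
    [0, 0, 0],
  ],
  delta_rot=[
    [0, 0, 0],
    [0, 0, 0],
    [0, 0, 0],
    [0, 0, 0],
    [0, 0, 0],
    [0, 0, 0],
    [0, 0, 0],
    [0, 0, 0],
    [0, 0, 0],
    [0, 0, 0],
    [0, 0, 0],
    [0, 0, 0],
    [0, 0, 0],
    [0, 0, 0],
    [0, 0, 0],
  ],
)

```text
clock: 5.9
tool_pos: [0.4735, -0.3065, 0.0725]
tool_rot: [3.141, -0.001, -3.141]
force: [0.5, 0.6, -1.4]
opening: 0.755
gripper_force: 15.0
```

Run:
```python
from h import *
c=get_calibration("wrist"); save('w2',camera("wrist")); s=sense(); print(s["tool_pos"],s["opening"])
T=dict(t1=(.5256,-.2223,.014),t2=(.5562,-.359,.014),t3=(.4222,-.3902,.014),t4=(.3914,-.2563,.014),ctr=(.474,-.307,.014))
for n,p in T.items(): print(n,np.round(px("wrist",p,c),1))
i=camera("top"); cv2.imwrite('pics/t2.png',cv2.resize(i[235:355,380:500,::-1],(600,600),interpolation=cv2.INTER_CUBIC))
```

```text
[ 0.47361068 -0.30631509  0.07265411] 0.7592319583813478
t1 [440.9 328.9]
t2 [257.  364.9]
t3 [197.  187.6]
t4 [407.6 137.5]
ctr [325.6 263.9]
```

View pics/w2.png

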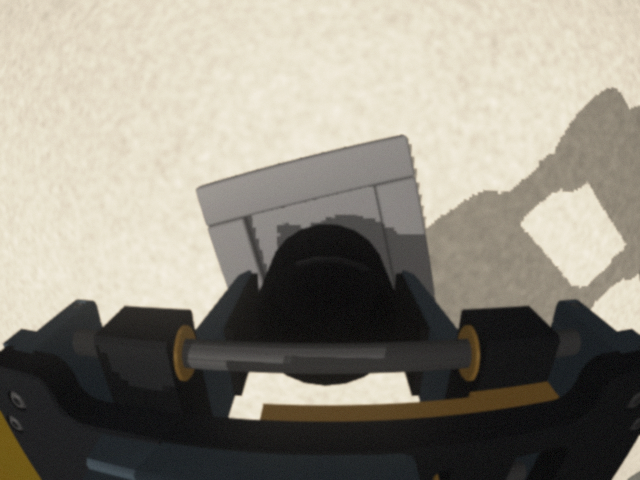

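The tray corners at (197,187) and (405,135) match the prediction, so I lower the cup.

>>> apply_moves(
  xyz=[
    [0, 0, 0.05],
    [0, 0, 0.06],
    [0, 0, 0.06],
    [0, 0, 0.05],
    [0, 0, 0.03],
    [0, 0, 0.02],
    [0, 0, 0],
    [0, 0, 0],
  ],
  delta_rot=[
    [0, 0, 0],
    [0, 0, 0],
    [0, 0, 0],
    [0, 0, 0],
    [0, 0, 0],
    [0, 0, 0],
    [0, 0, 0],
    [0, 0, 0],
  ],
)

```text
clock: 6.67
tool_pos: [0.4738, -0.3072, 0.0321]
tool_rot: [3.141, -0.0, -3.141]
force: [1.2, 0.8, -1.5]
opening: 0.755
gripper_force: 15.0
```

>>> apply_moves(
  xyz=[
    [0, 0, 0],
    [0, 0, 0],
    [0, 0, 0],
    [0, 0, 0],
    [0, 0, 0],
    [0, 0, 0],
    [0, 0, 0],
    [0, 0, 0],
    [0, 0, -0.1],
    [0, 0, -0.2],
    [0, 0, -0.2],
    [0, 0, -0.2],
    [0, 0, -0.2],
    [0, 0, -0.1],
  ],
  delta_rot=[
    [0, 0, 0],
    [0, 0, 0],
    [0, 0, 0],
    [0, 0, 0],
    [0, 0, 0],
    [0, 0, 0],
    [0, 0, 0],
    [0, 0, 0],
    [0, 0, 0],
    [0, 0, 0],
    [0, 0, 0],
    [0, 0, 0],
    [0, 0, 0],
    [0, 0, 0],
  ],
  hand=0,
)

```text
clock: 7.83
tool_pos: [0.4748, -0.3079, 0.186]
tool_rot: [-3.139, 0.003, -3.141]
force: [0.6, 0.2, 0.8]
opening: 0.999
gripper_force: 0.0
```

Run:
```python
from h import *
c=get_calibration("wrist"); save('w3',camera("wrist")); s=sense(); print(s["clock"],s["tool_pos"],s["opening"])
print(px("wrist",(.4735,-.3065,.059),c),[np.round(px("wrist",(.4735+.034*np.cos(a),-.3065+.034*np.sin(a),.059),c)) for a in np.arange(4)*np.pi/2])
```

```text
7.8833 [ 0.47546601 -0.30843788  0.18752826] 0.9965343126218537
(np.float64(328.4054950960722), np.float64(232.8132900804296)) [array([328., 271.]), array([369., 233.]), array([328., 192.]), array([288., 233.])]
```

View pics/w3.png

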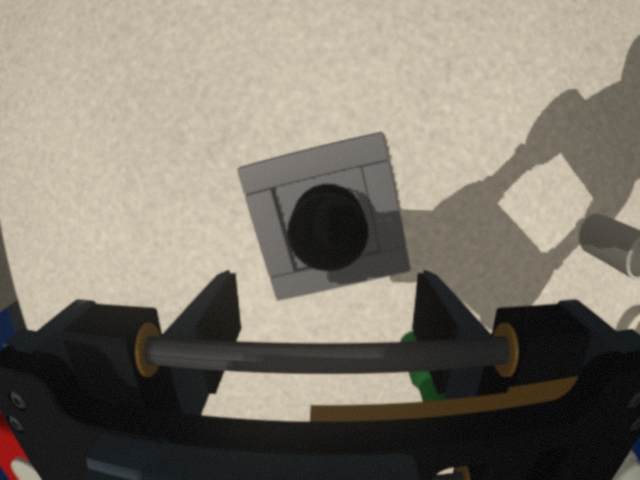

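The cup stands in the pocket, its rim centred at about (328,230) against a prediction of (328,233). Next is the canister.

>>> apply_moves(
  xyz=[
    [0, 0.08, 0],
    [-0.007, 0.15, 0],
    [-0.007, 0.15, 0],
    [-0.007, 0.15, 0],
    [-0.007, 0.15, 0],
    [-0.007, 0.15, 0],
    [-0.007, 0.15, 0],
    [-0.007, 0.15, 0],
    [-0.007, 0.15, 0],
    [-0.007, 0.15, 0],
    [-0.007, 0.15, 0],
    [-0.007, 0.15, 0],
    [0, 0.15, 0],
    [0, 0.15, 0],
    [0, 0.1, 0.1],
    [0, 0, 0.15],
    [0, 0, 0],
    [0, 0, 0],
  ],
  delta_rot=[
    [0, 0, 0],
    [0, 0, 0],
    [0, 0, 0],
    [0, 0, 0],
    [0, 0, 0],
    [0, 0, 0],
    [0, 0, 0],
    [0, 0, 0],
    [0, 0, 0],
    [0, 0, 0],
    [0, 0, 0],
    [0, 0, 0],
    [0, 0, 0],
    [0, 0, 0],
    [0, 0, 0],
    [0, 0, 0],
    [0, 0, 0],
    [0, 0, 0],
  ],
)

```text
clock: 9.38
tool_pos: [0.4838, 0.0127, 0.1439]
tool_rot: [3.141, -0.004, -3.14]
force: [-0.2, 0.3, -0.4]
opening: 0.999
gripper_force: 0.0
```

Run:
```python
from h import *
c=get_calibration("wrist"); save('w4',camera("wrist")); s=sense(); print(s["clock"],s["tool_pos"],s["opening"])
print(px("wrist",(.487,.0115,.09),c),[np.round(px("wrist",(.487+.025*np.cos(a),.0115+.025*np.sin(a),.09),c)) for a in np.arange(4)*np.pi/2])
```

```text
9.4333 [0.48465762 0.01229586 0.14481935] 0.9988200517503634
(np.float64(324.4773455673145), np.float64(270.42631737692653)) [array([324., 305.]), array([363., 270.]), array([324., 233.]), array([286., 270.])]
```

View pics/w4.png

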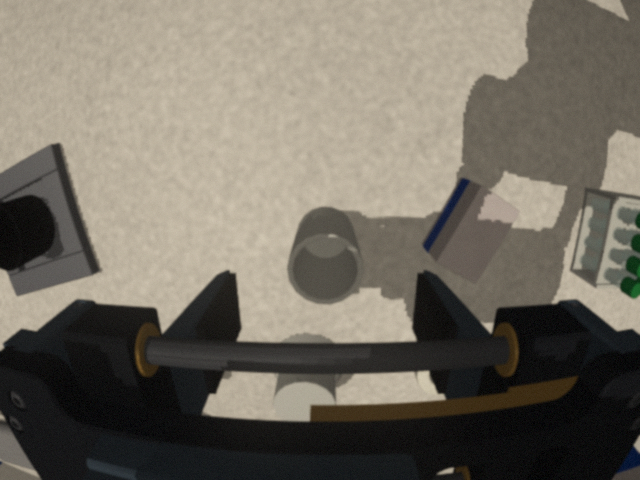

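The canister rim is centred at about (326,267), against a prediction of (324,270), so y should shift by about -1 mm. I descend and grip.

>>> apply_moves(
  xyz=[
    [0, -0.008, 0.1],
    [0, 0, 0.15],
    [0, 0, 0.15],
    [0, 0, 0.1],
    [0, 0, 0.06],
    [0, 0, 0],
    [0, 0, 0],
  ],
  delta_rot=[
    [0, 0, 0],
    [0, 0, 0],
    [0, 0, 0],
    [0, 0, 0],
    [0, 0, 0],
    [0, 0, 0],
    [0, 0, 0],
  ],
)

```text
clock: 10.02
tool_pos: [0.4855, 0.0108, 0.0615]
tool_rot: [-3.142, 0.0, -3.141]
force: [0.2, 0.2, 0.4]
opening: 1.002
gripper_force: 0.0
```

>>> apply_moves(
  xyz=[
    [0, 0, 0],
    [0, 0, 0],
    [0, 0, 0],
    [0, 0, 0],
    [0, 0, 0],
    [0, 0, 0],
    [0, 0, 0],
    [0, 0, 0],
    [0, 0, 0],
    [0, 0, 0],
    [0, 0, 0],
    [0, 0, 0],
  ],
  delta_rot=[
    [0, 0, 0],
    [0, 0, 0],
    [0, 0, 0],
    [0, 0, 0],
    [0, 0, 0],
    [0, 0, 0],
    [0, 0, 0],
    [0, 0, 0],
    [0, 0, 0],
    [0, 0, 0],
    [0, 0, 0],
    [0, 0, 0],
  ],
  hand=1,
  newtons=12,
)

```text
clock: 11.02
tool_pos: [0.4853, 0.0111, 0.061]
tool_rot: [-3.142, 0.0, -3.141]
force: [0.1, 1.0, 3.6]
opening: 0.538
gripper_force: 12.0
```

>>> apply_moves(
  xyz=[
    [0, 0, -0.07],
    [0, 0, -0.15],
    [0, 0, -0.15],
    [0, 0, -0.15],
    [0, 0, -0.1],
    [0, -0.08, -0.05],
    [0.01, -0.15, 0],
    [0.01, -0.15, 0],
    [0.01, -0.15, 0],
    [0.01, -0.15, 0],
    [0.01, -0.15, 0],
    [0.01, -0.15, 0],
    [0.01, -0.15, 0],
    [0.01, -0.15, 0],
    [0.01, -0.15, 0],
    [0, -0.15, 0],
    [0, -0.15, 0],
    [0, -0.15, 0],
    [0, -0.15, 0],
    [0, -0.09, 0],
  ],
  delta_rot=[
    [0, 0, 0],
    [0, 0, 0],
    [0, 0, 0],
    [0, 0, 0],
    [0, 0, 0],
    [0, 0, 0],
    [0, 0, 0],
    [0, 0, 0],
    [0, 0, 0],
    [0, 0, 0],
    [0, 0, 0],
    [0, 0, 0],
    [0, 0, 0],
    [0, 0, 0],
    [0, 0, 0],
    [0, 0, 0],
    [0, 0, 0],
    [0, 0, 0],
    [0, 0, 0],
    [0, 0, 0],
  ],
)

```text
clock: 12.68
tool_pos: [0.4713, -0.3095, 0.1608]
tool_rot: [-3.141, -0.0, 3.141]
force: [-0.5, 0.1, -0.7]
opening: 0.535
gripper_force: 12.0
```

>>> apply_moves(
  xyz=[
    [0, 0, 0],
    [0, 0, 0],
    [0, 0, 0],
  ],
  delta_rot=[
    [0, 0, 0],
    [0, 0, 0],
    [0, 0, 0],
  ],
)

```text
clock: 12.93
tool_pos: [0.4715, -0.306, 0.161]
tool_rot: [3.141, -0.001, -3.141]
force: [0.1, 1.1, -0.4]
opening: 0.535
gripper_force: 12.0
```

Run:
```python
from h import *
c=get_calibration("wrist"); s=sense(); z=s["tool_pos"][2]; save('w5',camera("wrist")); print(s["clock"],s["tool_pos"],s["opening"])
i=cv2.imread('pics/w5.png')[130:350,200:460]; cv2.imwrite('pics/w5c.png',cv2.resize(i,(780,660))[:600])
```

```text
12.9333 [ 0.47152147 -0.30604943  0.16104864] 0.5350641400363152
```

View pics/w5c.png

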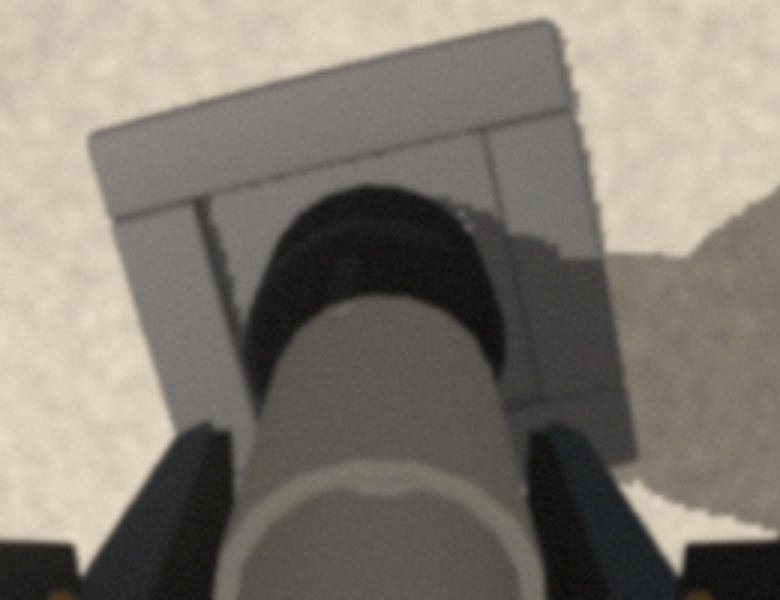

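The canister (bottom edge centred at about 380 in the crop) is aligned over the cup (centred at about 375), so I lower it.

>>> apply_moves(
  xyz=[
    [0, -0.005, 0.06],
    [0, 0, 0.1],
    [0, 0, 0.1],
    [0, 0, 0.08],
    [0, 0, 0.08],
    [0, 0, 0.06],
    [0, 0, 0.05],
    [0, 0, 0.04],
    [0, 0, 0.02],
    [0, 0, 0.01],
    [0, 0, 0],
    [0, 0, 0],
  ],
  delta_rot=[
    [0, 0, 0],
    [0, 0, 0],
    [0, 0, 0],
    [0, 0, 0],
    [0, 0, 0],
    [0, 0, 0],
    [0, 0, 0],
    [0, 0, 0],
    [0, 0, 0],
    [0, 0, 0],
    [0, 0, 0],
    [0, 0, 0],
  ],
)

```text
clock: 13.98
tool_pos: [0.4721, -0.3078, 0.0718]
tool_rot: [-3.141, 0.0, -3.141]
force: [0.0, -0.8, -0.2]
opening: 0.538
gripper_force: 12.0
```

>>> apply_moves(
  xyz=[
    [0, 0, 0.01],
    [0, 0, 0],
    [0, 0, 0],
  ],
  delta_rot=[
    [0, 0, 0],
    [0, 0, 0],
    [0, 0, 0],
  ],
)

```text
clock: 14.23
tool_pos: [0.472, -0.3078, 0.0701]
tool_rot: [-3.141, 0.0, -3.141]
force: [0.8, 0.2, -0.8]
opening: 0.536
gripper_force: 12.0
```

>>> apply_moves(
  xyz=[
    [0, 0, 0],
    [0, 0, 0],
    [0, 0, 0],
    [0, 0, 0],
    [0, 0, 0],
    [0, 0, 0],
    [0, 0, 0],
    [0, 0, 0],
    [0, 0, -0.1],
    [0, 0, -0.2],
    [0, 0, -0.2],
    [0, 0, -0.2],
    [0, 0, -0.1],
    [0, 0, 0],
  ],
  delta_rot=[
    [0, 0, 0],
    [0, 0, 0],
    [0, 0, 0],
    [0, 0, 0],
    [0, 0, 0],
    [0, 0, 0],
    [0, 0, 0],
    [0, 0, 0],
    [0, 0, 0],
    [0, 0, 0],
    [0, 0, 0],
    [0, 0, 0],
    [0, 0, 0],
    [0, 0, 0],
  ],
  hand=0,
)

```text
clock: 15.4
tool_pos: [0.4734, -0.3088, 0.1935]
tool_rot: [-3.138, 0.004, -3.141]
force: [1.0, -0.8, 0.5]
opening: 0.999
gripper_force: 0.0
```

Run:
```python
from h import *
c=get_calibration("wrist"); s=sense(); save('w6',camera("wrist")); print(s["clock"],s["tool_pos"],s["opening"])
for z,r in((.099,.025),(.059,.034)): print([np.round(px("wrist",(.4735+r*np.cos(a),-.307+r*np.sin(a),z),c)) for a in np.arange(4)*np.pi/2])
i=cv2.imread('pics/w6.png')[130:350,200:460]; cv2.imwrite('pics/w6c.png',cv2.resize(i,(780,660))[:600])
```

```text
15.4 [ 0.47337155 -0.30877447  0.19352461] 0.9989464133281966
[array([329., 277.]), array([363., 246.]), array([329., 214.]), array([296., 246.])]
[array([329., 269.]), array([369., 232.]), array([329., 192.]), array([289., 232.])]
```

View pics/w6c.png

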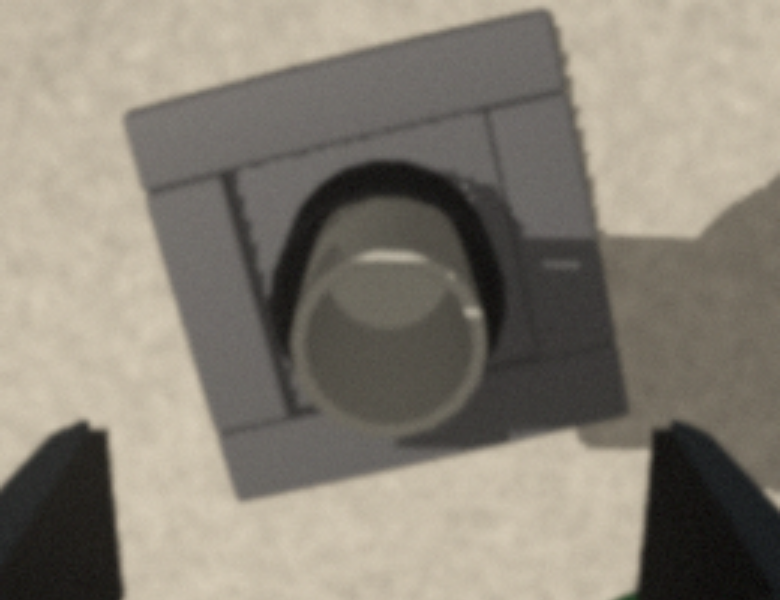

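The canister is in the cup, its rim centred at wrist pixel (329,244.5) as predicted. Next is the bottle.

>>> apply_moves(
  xyz=[
    [-0.05, 0.06, 0],
    [-0.12, 0.13, 0],
    [-0.12, 0.13, 0],
    [-0.12, 0.13, 0],
    [-0.12, 0.13, 0],
    [-0.12, 0.13, 0],
    [-0.12, 0.13, 0],
    [-0.12, 0.13, 0],
    [-0.12, 0.13, 0],
    [0, 0.02, 0],
    [0, 0, 0],
    [0, 0, 0],
  ],
  delta_rot=[
    [0, 0, 0],
    [0, 0, 0],
    [0, 0, 0],
    [0, 0, 0],
    [0, 0, 0],
    [0, 0, 0],
    [0, 0, 0],
    [0, 0, 0],
    [0, 0, 0],
    [0, 0, 0],
    [0, 0, 0],
    [0, 0, 0],
  ],
  hand=0.45,
)

```text
clock: 16.45
tool_pos: [0.6226, -0.1392, 0.1887]
tool_rot: [3.141, -0.002, -3.14]
force: [-0.5, 0.2, -0.5]
opening: 0.547
gripper_force: 0.0
```

Run:
```python
from h import *
c=get_calibration("wrist"); s=sense(); save('w7',camera("wrist")); print(s["clock"],s["tool_pos"],s["opening"])
for z,r in((.13,.01),): print([np.round(px("wrist",(.6275+r*np.cos(a),-.1405+r*np.sin(a),z),c)) for a in np.arange(4)*np.pi/2])
i=cv2.imread('pics/w7.png')[130:350,200:460]; cv2.imwrite('pics/w7c.png',cv2.resize(i,(780,660))[:600])
```

```text
16.45 [ 0.62262382 -0.1392025   0.18870927] 0.5474275648634007
[array([324., 284.]), array([339., 270.]), array([324., 256.]), array([309., 270.])]
```

View pics/w7c.png

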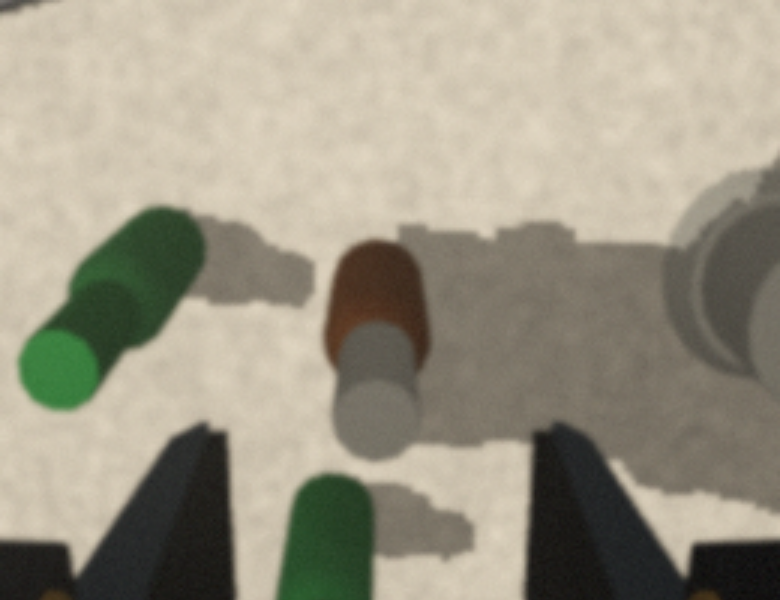

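The close crop confirms the amber bottle with its white top centred at (376,420), i.e. pixel (325,270) as predicted. The greens are clear of the fingers at left and below. I descend and grip its top.

>>> apply_moves(
  xyz=[
    [-0.027, -0.005, 0.05],
    [0, 0, 0.1],
    [0, 0, 0.12],
    [0, 0, 0.12],
    [0, 0, 0.1],
    [0, 0, 0.08],
    [0, 0, 0.04],
    [0, 0, 0],
    [0, 0, 0],
  ],
  delta_rot=[
    [0, 0, 0],
    [0, 0, 0],
    [0, 0, 0],
    [0, 0, 0],
    [0, 0, 0],
    [0, 0, 0],
    [0, 0, 0],
    [0, 0, 0],
    [0, 0, 0],
  ],
)

```text
clock: 17.25
tool_pos: [0.6275, -0.1407, 0.0986]
tool_rot: [-3.142, 0.0, -3.141]
force: [-0.1, 0.5, 0.6]
opening: 0.548
gripper_force: 0.0
```

>>> apply_moves(
  xyz=[
    [0, 0, 0],
    [0, 0, 0],
    [0, 0, 0],
    [0, 0, 0],
    [0, 0, 0],
    [0, 0, 0],
    [0, 0, 0],
    [0, 0, 0],
    [0, 0, 0],
    [0, 0, 0],
  ],
  delta_rot=[
    [0, 0, 0],
    [0, 0, 0],
    [0, 0, 0],
    [0, 0, 0],
    [0, 0, 0],
    [0, 0, 0],
    [0, 0, 0],
    [0, 0, 0],
    [0, 0, 0],
    [0, 0, 0],
  ],
  hand=1,
  newtons=12,
)

```text
clock: 18.08
tool_pos: [0.6276, -0.1403, 0.0987]
tool_rot: [-3.142, 0.001, -3.141]
force: [-0.2, 0.5, 5.0]
opening: 0.22
gripper_force: 12.0
```

>>> apply_moves(
  xyz=[
    [0, 0, -0.05],
    [0, 0, -0.1],
    [0, 0, -0.14],
    [0, 0, -0.14],
    [0, 0, -0.14],
    [0, 0, -0.14],
    [0, 0, -0.1],
    [0, 0, -0.06],
    [0.04, -0.04, 0],
    [0.08, -0.09, 0],
    [0.12, -0.13, 0],
    [0.12, -0.13, 0],
    [0.12, -0.13, 0],
    [0.12, -0.13, 0],
    [0.12, -0.13, 0],
    [0.12, -0.13, 0],
    [0.12, -0.13, 0],
    [0.07, -0.07, 0],
    [0, 0, 0],
    [0, 0, 0],
  ],
  delta_rot=[
    [0, 0, 0],
    [0, 0, 0],
    [0, 0, 0],
    [0, 0, 0],
    [0, 0, 0],
    [0, 0, 0],
    [0, 0, 0],
    [0, 0, 0],
    [0, 0, 0],
    [0, 0, 0],
    [0, 0, 0],
    [0, 0, 0],
    [0, 0, 0],
    [0, 0, 0],
    [0, 0, 0],
    [0, 0, 0],
    [0, 0, 0],
    [0, 0, 0],
    [0, 0, 0],
    [0, 0, 0],
  ],
)

```text
clock: 19.75
tool_pos: [0.4718, -0.3072, 0.228]
tool_rot: [3.141, -0.001, 3.141]
force: [0.1, 0.2, -0.9]
opening: 0.217
gripper_force: 12.0
```

Run:
```python
from h import *
c=get_calibration("wrist"); s=sense(); save('w8',camera("wrist")); i=camera("side"); print(s["clock"],s["tool_pos"],s["opening"])
a=cv2.imread('pics/w8.png')[130:350,230:430]; b=i[20:200,320:460,::-1]
cv2.imwrite('pics/w8c.png',np.hstack([cv2.resize(a,(400,440)),cv2.resize(b,(342,440))]))
t=s["tool_pos"]; zb=t[2]-.0987
print('bottle foot',px("wrist",(t[0],t[1],zb),c),'can rim',px("wrist",(.4725,-.307,.099),c))
```

```text
19.75 [ 0.47183628 -0.30721277  0.22803124] 0.2167706552501038
bottle foot (np.float64(326.25398516851084), np.float64(244.97458895836286)) can rim (np.float64(326.46830771398606), np.float64(234.97067362585778))
```

View pics/w8c.png

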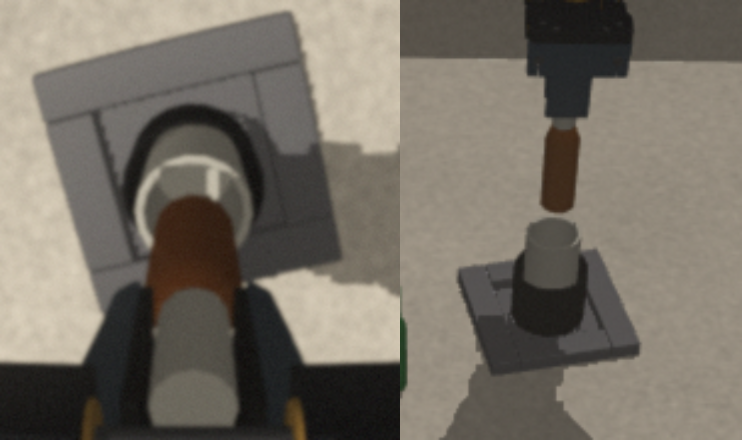

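The bottle hangs straight, its foot centred at about 194 in the left panel over the canister rim centred at about 193. I lower it.

>>> apply_moves(
  xyz=[
    [0, 0, 0.05],
    [0, 0, 0.08],
    [0, 0, 0.08],
    [0, 0, 0.08],
    [0, 0, 0.08],
    [0, 0, 0.08],
    [0, 0, 0.08],
    [0, 0, 0.08],
    [0, 0, 0.06],
    [0, 0, 0.05],
    [0, 0, 0.03],
    [0, 0, 0.015],
    [0, 0, 0],
    [0, 0, 0],
  ],
  delta_rot=[
    [0, 0, 0],
    [0, 0, 0],
    [0, 0, 0],
    [0, 0, 0],
    [0, 0, 0],
    [0, 0, 0],
    [0, 0, 0],
    [0, 0, 0],
    [0, 0, 0],
    [0, 0, 0],
    [0, 0, 0],
    [0, 0, 0],
    [0, 0, 0],
    [0, 0, 0],
  ],
)

```text
clock: 21.02
tool_pos: [0.4732, -0.307, 0.1145]
tool_rot: [-3.141, 0.0, -3.141]
force: [0.1, -0.2, -0.1]
opening: 0.214
gripper_force: 12.0
```

>>> apply_moves(
  xyz=[
    [0, 0, 0.012],
    [0, 0, 0.005],
    [0, 0, 0],
    [0, 0, 0],
  ],
  delta_rot=[
    [0, 0, 0],
    [0, 0, 0],
    [0, 0, 0],
    [0, 0, 0],
  ],
)

```text
clock: 21.35
tool_pos: [0.473, -0.307, 0.1118]
tool_rot: [-3.141, 0.0, -3.141]
force: [0.5, -0.4, -0.7]
opening: 0.218
gripper_force: 12.0
```

>>> apply_moves(
  xyz=[
    [0, 0, 0],
    [0, 0, 0],
    [0, 0, 0],
    [0, 0, 0],
    [0, 0, 0],
    [0, 0, 0],
    [0, 0, 0],
    [0, 0, 0],
    [0, 0, 0],
    [0, 0, 0],
    [0, 0, -0.08],
    [0, 0, -0.15],
    [0, 0, -0.15],
    [0, 0, -0.15],
    [0, 0, -0.1],
    [0, 0, -0.07],
    [0, 0, 0],
    [0, 0, 0],
  ],
  delta_rot=[
    [0, 0, 0],
    [0, 0, 0],
    [0, 0, 0],
    [0, 0, 0],
    [0, 0, 0],
    [0, 0, 0],
    [0, 0, 0],
    [0, 0, 0],
    [0, 0, 0],
    [0, 0, 0],
    [0, 0, 0],
    [0, 0, 0],
    [0, 0, 0],
    [0, 0, 0],
    [0, 0, 0],
    [0, 0, 0],
    [0, 0, 0],
    [0, 0, 0],
  ],
  hand=0,
)

```text
clock: 22.85
tool_pos: [0.473, -0.3069, 0.2164]
tool_rot: [-3.141, 0.0, -3.141]
force: [0.1, 0.0, -0.7]
opening: 0.998
gripper_force: 0.0
```

Run:
```python
from h import *
c=get_calibration("wrist"); s=sense(); save('w9',camera("wrist")); i=camera("side"); print(s["clock"],s["tool_pos"],s["opening"])
a=cv2.imread('pics/w9.png')[130:320,230:430]; b=i[20:200,320:460,::-1]
cv2.imwrite('pics/w9c.png',np.hstack([cv2.resize(a,(463,440)),cv2.resize(b,(337,440))]))
for p,r in(((.473,-.307,.143),.01),((.473,-.307,.099),.025)): print([np.round(px("wrist",(p[0]+r*np.cos(a),p[1]+r*np.sin(a),p[2]),c),1) for a in np.arange(4)*np.pi/2])
```

```text
22.85 [ 0.47296264 -0.30690711  0.21635723] 0.998037956267533
[array([326.3, 269.1]), array([340.7, 255.7]), array([326.3, 241.9]), array([311.9, 255.7])]
[array([326.3, 266.9]), array([357.2, 238. ]), array([326.3, 207.6]), array([295.4, 237.9])]
```

View pics/w9c.png

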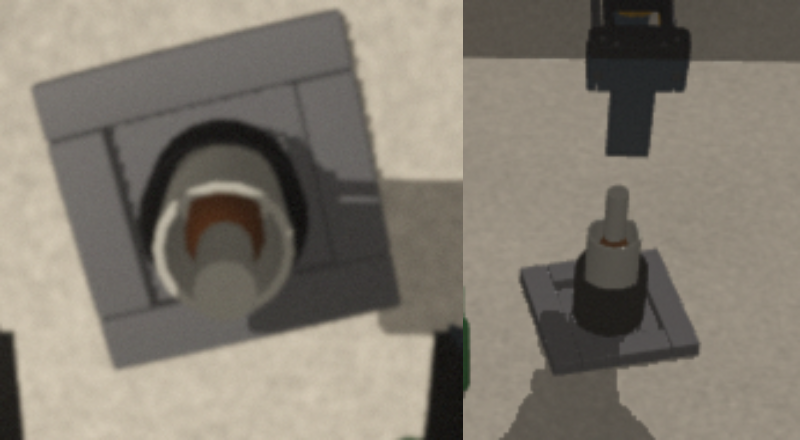

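The bottle stands upright in the canister: rim centre at pixel (326.8,237.5) and bottle top at (326.8,255.7), both as predicted. Next is the cap.

>>> apply_moves(
  xyz=[
    [-0.04, 0.07, 0],
    [-0.07, 0.14, 0],
    [-0.07, 0.14, 0],
    [-0.07, 0.14, 0],
    [-0.07, 0.14, 0],
    [-0.07, 0.14, 0],
    [-0.07, 0.14, 0],
    [-0.07, 0.14, 0],
    [-0.07, 0.14, 0],
    [-0.07, 0.14, 0],
    [-0.07, 0.14, 0],
    [-0.07, 0.14, 0],
    [-0.07, 0.14, 0],
    [-0.07, 0.14, 0],
    [-0.05, 0.1, 0.1],
    [0, 0, 0.15],
    [0, 0, 0.15],
    [0, 0, 0],
    [0, 0, 0],
  ],
  delta_rot=[
    [0, 0, 0],
    [0, 0, 0],
    [0, 0, 0],
    [0, 0, 0],
    [0, 0, 0],
    [0, 0, 0],
    [0, 0, 0],
    [0, 0, 0],
    [0, 0, 0],
    [0, 0, 0],
    [0, 0, 0],
    [0, 0, 0],
    [0, 0, 0],
    [0, 0, 0],
    [0, 0, 0],
    [0, 0, 0],
    [0, 0, 0],
    [0, 0, 0],
    [0, 0, 0],
  ],
)

```text
clock: 24.53
tool_pos: [0.6218, -0.0077, 0.1554]
tool_rot: [3.141, -0.003, -3.141]
force: [0.8, -0.1, -0.3]
opening: 1.0
gripper_force: 0.0
```

```bash
cat >> h.py <<'E'
def fitring(img,c,x0,y0,z,r,w=.008):
    "centre of a horizontal circle by mean edge strength along its projection"
    g=cv2.GaussianBlur(cv2.cvtColor(img,cv2.COLOR_RGB2GRAY),(0,0),1.2).astype(np.float32)
    m=np.hypot(cv2.Sobel(g,5,1,0),cv2.Sobel(g,5,0,1)); best=[]
    for dx in np.arange(-w,w+1e-6,.0005):
        for dy in np.arange(-w,w+1e-6,.0005):
            q=np.array([px("wrist",(x0+dx+r*np.cos(a),y0+dy+r*np.sin(a),z),c) for a in np.linspace(0,6.28,40)]).round().astype(int)
            q=q[(q[:,1]<330)&(q[:,1]>0)]; best.append((m[q[:,1],q[:,0]].mean(),x0+dx,y0+dy))
    return sorted(best)[-1]
E
python3 - <<'E'
from h import *
c=get_calibration("wrist"); s=sense(); i=camera("wrist"); save('w10',i); print(s["clock"],s["tool_pos"],s["opening"])
print(fitring(i,c,.624,-.008,.066,.028), px("wrist",(.624,-.008,.066),c))
E
```

```text
24.5333 [ 0.62179299 -0.00768663  0.1553936 ] 0.999578822454022
(np.float32(73.40398), np.float64(0.6245), np.float64(-0.0059999999999999915)) (np.float64(325.9293339687532), np.float64(251.81549454164312))
```

>>> apply_moves(
  xyz=[
    [-0.016, 0, 0.08],
    [0, 0, 0.15],
    [0, 0, 0.15],
    [0, 0, 0.15],
    [0, 0, 0.12],
    [0, 0, 0.1],
    [0, 0, 0.06],
    [0, 0, 0.02],
    [0, 0, 0],
    [0, 0, 0],
  ],
  delta_rot=[
    [0, 0, 0],
    [0, 0, 0],
    [0, 0, 0],
    [0, 0, 0],
    [0, 0, 0],
    [0, 0, 0],
    [0, 0, 0],
    [0, 0, 0],
    [0, 0, 0],
    [0, 0, 0],
  ],
)

```text
clock: 25.42
tool_pos: [0.6258, -0.0085, 0.033]
tool_rot: [-3.141, 0.001, -3.141]
force: [0.1, -0.7, -0.3]
opening: 1.003
gripper_force: 0.0
```

>>> apply_moves(
  xyz=[
    [0, 0, 0],
    [0, 0, 0],
    [0, 0, 0],
    [0, 0, 0],
    [0, 0, 0],
    [0, 0, 0],
    [0, 0, 0],
    [0, 0, 0],
    [0, 0, 0],
    [0, 0, 0],
  ],
  delta_rot=[
    [0, 0, 0],
    [0, 0, 0],
    [0, 0, 0],
    [0, 0, 0],
    [0, 0, 0],
    [0, 0, 0],
    [0, 0, 0],
    [0, 0, 0],
    [0, 0, 0],
    [0, 0, 0],
  ],
  hand=1,
  newtons=10,
)

```text
clock: 26.25
tool_pos: [0.6253, -0.0083, 0.0322]
tool_rot: [3.142, 0.0, -3.141]
force: [-0.9, -0.7, 3.2]
opening: 0.619
gripper_force: 10.0
```

>>> apply_moves(
  xyz=[
    [0, 0, -0.05],
    [0, 0, -0.12],
    [0, 0, -0.16],
    [0, 0, -0.16],
    [0, 0, -0.16],
    [0, 0, -0.16],
    [0, 0, -0.16],
    [0, 0, -0.1],
    [0, 0, -0.06],
    [0, 0, 0],
  ],
  delta_rot=[
    [0, 0, 0],
    [0, 0, 0],
    [0, 0, 0],
    [0, 0, 0],
    [0, 0, 0],
    [0, 0, 0],
    [0, 0, 0],
    [0, 0, 0],
    [0, 0, 0],
    [0, 0, 0],
  ],
)

```text
clock: 27.08
tool_pos: [0.626, -0.0084, 0.2037]
tool_rot: [-3.141, 0.003, -3.141]
force: [1.3, 0.3, -0.7]
opening: 0.623
gripper_force: 10.0
```

>>> apply_moves(
  xyz=[
    [0.03, -0.06, 0],
    [0.07, -0.13, 0],
    [0.07, -0.14, 0],
    [0.07, -0.14, 0],
    [0.07, -0.14, 0],
    [0.07, -0.14, 0],
    [0.07, -0.14, 0],
    [0.07, -0.14, 0],
    [0.07, -0.14, 0],
    [0.07, -0.14, 0],
    [0.07, -0.14, 0],
    [0.07, -0.14, 0],
    [0.07, -0.14, 0],
    [0.07, -0.14, 0],
    [0.07, -0.12, 0],
    [0, 0, 0],
    [0, 0, 0],
    [0, 0, 0],
  ],
  delta_rot=[
    [0, 0, 0],
    [0, 0, 0],
    [0, 0, 0],
    [0, 0, 0],
    [0, 0, 0],
    [0, 0, 0],
    [0, 0, 0],
    [0, 0, 0],
    [0, 0, 0],
    [0, 0, 0],
    [0, 0, 0],
    [0, 0, 0],
    [0, 0, 0],
    [0, 0, 0],
    [0, 0, 0],
    [0, 0, 0],
    [0, 0, 0],
    [0, 0, 0],
  ],
)

```text
clock: 28.58
tool_pos: [0.4733, -0.3064, 0.2007]
tool_rot: [3.14, -0.001, -3.141]
force: [-0.3, 0.0, -1.5]
opening: 0.62
gripper_force: 10.0
```

>>> apply_moves(
  xyz=[
    [0, 0, 0.04],
    [0, 0, 0.06],
    [0, 0, 0.06],
    [0, 0, 0.06],
    [0, 0, 0.06],
    [0, 0, 0.05],
    [0, 0, 0.04],
    [0, 0, 0.04],
    [0, 0, 0.03],
    [0, 0, 0.03],
    [0, 0, 0.02],
    [0, 0, 0.02],
    [0, 0, 0],
    [0, 0, 0],
  ],
  delta_rot=[
    [0, 0, 0],
    [0, 0, 0],
    [0, 0, 0],
    [0, 0, 0],
    [0, 0, 0],
    [0, 0, 0],
    [0, 0, 0],
    [0, 0, 0],
    [0, 0, 0],
    [0, 0, 0],
    [0, 0, 0],
    [0, 0, 0],
    [0, 0, 0],
    [0, 0, 0],
  ],
)

```text
clock: 29.75
tool_pos: [0.4739, -0.3069, 0.1252]
tool_rot: [-3.142, -0.0, -3.141]
force: [0.6, -0.3, 0.9]
opening: 0.62
gripper_force: 10.0
```

>>> apply_moves(
  xyz=[
    [0, 0, 0.015],
    [0, 0, 0.015],
    [0, 0, 0.015],
    [0, 0, 0.008],
    [0, 0, 0],
    [0, 0, 0],
  ],
  delta_rot=[
    [0, 0, 0],
    [0, 0, 0],
    [0, 0, 0],
    [0, 0, 0],
    [0, 0, 0],
    [0, 0, 0],
  ],
)

```text
clock: 30.25
tool_pos: [0.4739, -0.307, 0.1171]
tool_rot: [-3.141, 0.0, -3.141]
force: [0.4, 0.5, -0.2]
opening: 0.618
gripper_force: 10.0
```

>>> apply_moves(
  xyz=[
    [0, 0, 0.005],
    [0, 0, 0],
    [0, 0, 0],
  ],
  delta_rot=[
    [0, 0, 0],
    [0, 0, 0],
    [0, 0, 0],
  ],
)

```text
clock: 30.5
tool_pos: [0.4741, -0.3071, 0.1169]
tool_rot: [-3.141, 0.001, -3.141]
force: [-1.5, 1.6, 7.0]
opening: 0.622
gripper_force: 10.0
```

>>> apply_moves(
  xyz=[
    [0, 0, 0],
    [0, 0, 0],
    [0, 0, 0],
    [0, 0, 0],
    [0, 0, 0],
    [0, 0, 0],
    [0, 0, 0],
    [0, 0, 0],
    [0, 0, -0.1],
    [0, 0, -0.15],
    [0, 0, -0.15],
    [0, 0, -0.15],
    [0, 0, -0.1],
    [0, 0, 0],
    [0, 0, 0],
    [0, 0, 0],
  ],
  delta_rot=[
    [0, 0, 0],
    [0, 0, 0],
    [0, 0, 0],
    [0, 0, 0],
    [0, 0, 0],
    [0, 0, 0],
    [0, 0, 0],
    [0, 0, 0],
    [0, 0, 0],
    [0, 0, 0],
    [0, 0, 0],
    [0, 0, 0],
    [0, 0, 0],
    [0, 0, 0],
    [0, 0, 0],
    [0, 0, 0],
  ],
  hand=0,
)

```text
clock: 31.83
tool_pos: [0.4735, -0.3067, 0.2131]
tool_rot: [3.141, -0.001, -3.141]
force: [-0.3, -0.2, 0.7]
opening: 1.004
gripper_force: 0.0
```

Run:
```python
from h import *
c=get_calibration("wrist"); s=sense(); w=camera("wrist"); i=camera("side"); print(s["clock"],s["tool_pos"],s["opening"])
print(fitring(w,c,.473,-.307,.151,.028))
a=w[130:320,230:430,::-1]; b=i[20:200,320:460,::-1]
cv2.imwrite('pics/w11c.png',np.hstack([cv2.resize(a,(463,440)),cv2.resize(b,(337,440))]))
```

```text
31.8333 [ 0.47352653 -0.30665671  0.2131081 ] 1.0044962540258378
(np.float32(95.002914), np.float64(0.4725), np.float64(-0.308))
```

View pics/w11c.png

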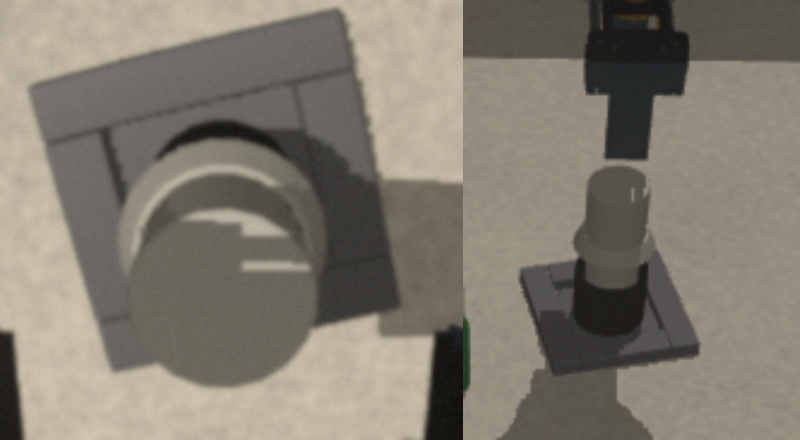

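The cap sits level and centred (top disc at about (223,303) in the left panel), and the fitted centre at seated height is within about 1.5 mm. The contact force at the expected height also fits, so I hand in.

```bash
python3 -c "
from workcell import *
print(finish_job())"
```

```text
the job is handed in; nothing more can be done
None
```

The sample is packed on the tray (cup, canister, bottle, cap) and released, and I handed the job in at about 32 s; no verdict came back, but the last pictures showed the cap level and centred to about 1.5 mm.

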